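# Shorten the telescoping tray stop by one hole

## Task

The telescoping stop beside the tray is set one hole too long. Press its sprung button in, push the outer tube along to collapse it to the next hole, and let the button pop fully up there. Be gentle, as leaning hard on the stop bends its latch, leave the tray and the things around alone, and let go at the end.

Things in the scene. Friction and masses are not known exactly. Their poses are not given: they have to be found in the camera images.
- stop_frame: Tray stop, bolted down: bed plate 170 x 330 x 12 mm; a bracket at its +y end holds a 28 mm square steel inner tube (top at z 64 mm) along y at x = -45 mm; an outer tube 38 mm wide (top at z 69 mm) slides on it with button, push rib and stop head. Origin: centre of the plate's underside. +y is the collapsing direction, z up. Its latch bends if the robot puts more than about 20 N on it.
- sleeve (a joint): Slide of the outer tube along the frame's +y, m: about 0 at the start (pin in the first hole), growing as it collapses. The holes are unevenly spaced: the next one is at 0.032 to 0.052 (it differs each time and is not measured), the one after it at 0.084. The pin has about 1 mm of play either way in a hole. Sliding friction is about 3 N; the tube stays where it is left.
- button (a joint): Travel of the button, m: 0 fully up (latched), 0.0075 fully pressed. Spring: 2.5 N to start, about 6 N fully pressed. The pin clears its hole when pressed 4 mm or more; pushing sideways before that only jams it. Between holes the pin rides under the tube wall and keeps the button about 4 mm down even when let go; it pops up by itself on meeting a hole.
- button_top (a point): Centre of the top face of the button, a grey rectangular cap 28 mm (x) by 26 mm (y) that stands 9 mm proud of the outer tube's top when up. It moves with the button and the outer tube and is pressed straight down.
- rib (a point): Middle of the upper edge of the push rib's face that looks to the button (-y). The rib is a black upright bar 46 mm wide (x), 10 mm thick (y), rising 24 mm above the outer tube's top; the face is 20 mm from the button's centre on the collapsing (+y) side, so a finger on the button can push the outer tube along by it.
- tray: Red-brown tray 84 x 196 x 28 mm with small white parts in its pockets, standing loose on the bed plate beside the tube. Origin: centre of its underside. Leave it where it is.
- screw_bin: Open black bin 90 x 120 x 45 mm on the work surface, bystander. Origin: centre of its underside.
- screwdriver: Orange electric screwdriver lying along its y axis, about 250 mm long, 38 mm thick, bystander. Origin: under its middle.
- phone: Flat black phone 75 x 155 x 9 mm, bystander. Origin: centre of its underside.

How it is judged:
On the way, in this order (a step that is already met when the one before it is completed fails the run):
1. the button is pressed in far enough to free the tube (value of joint button above 0.0035 m and value of joint sleeve below 0.005 m), for 0.05 s.
2. the outer tube has been slid off the first hole towards the bracket (value of joint sleeve above 0.01 m), for 0.05 s.
At the end, for the whole second after the job is handed in: The outer tube rests in the next hole (slide between 29.5 and 54.5 mm, wherever that hole is) with the button fully up (within 1.5 mm), at rest and released (value of joint sleeve between 0.0295 and 0.0545 m and value of joint button below 0.0015 m and velocity of joint sleeve between -0.003 and 0.003 m/s); the robot touches nothing.
It fails at once if the robot put more than 20 N on the stop (contact force between any of the fingers, the arm and stop_frame above 20 N).
It fails at once if the tray was disturbed (distance of tray from where it was at the start of the episode above 0.012 m).
It fails at once if a bystander was disturbed (distance of any of screw_bin, screwdriver, phone from where it was at the start of the episode above 0.02 m).
It also fails if it takes over 40 s, if anything falls off the work surface, if the arm or the gripper's body presses on something with over 40 N, if the wrist force passes 120 N, or if a joint passes its speed limit or range.

## Robot

A 7-joint arm with a two-finger parallel gripper is mounted at the origin on the work surface. World frame = base frame: x ahead of the robot, y to its left, z up, the work surface at z = 0. Lengths are in m, angles in rad, forces in N, time in s.
With the tool pointing down it reaches from about 0.425 to 0.8 m from the base axis. Payload 8.3 kg.
Tool frame: the origin (TCP) lies between the finger pads; the fingertips stand 19 mm ahead of it and the grasp point (between the pads) is the TCP; x points along the fingers, z is the direction in which the jaws open and shut, and the axes are right-handed (so a half turn about x gives the same grasp; the last joint's range is limited). The gripper opens to 85 mm and grips with 20 to 120 N. Pads are 22 mm wide; open, the fingers measure 114 mm over their backs; the gripper's body (76 mm by 85 mm) begins 54 mm behind the grasp point. The pads swing forward as they close: fully open they stand 13 mm farther back than shut.
Start: joints at [1.092, 0.383, 0.016, 1.37, -0.006, 1.388, -0.046], TCP at [0.252, -0.572, 0.25] pointing down, gripper open.
Joint ranges: [-2.95, 2.95], [-0.25, 2.06], [-1.52, 1.56], [0.18, 2.33], [-1.44, 4.58], [0.02, 2.06], [-3.01, 3.01]. Speed limits (rad/s): [2.39, 2.39, 3.01, 3.01, 3.14, 3.14, 3.14].

## Interface

Orientations are given as a 3x3 rotation matrix whose columns are the frame's x, y, z axes.
In Python, from plant import * gives the robot as it stands. The module is installed in compiled form; this text tells all that it offers.
- The arm moves only by the tool step_arm, never from a script. Its argument "motion" is one flat list of numbers, 7 for each row, row after row: the gripper command: -1 is shut, 1 is fully open, values between are in proportion, then the shift along the tool's x, y, z in m, then the turn, a rotation vector about the tool's x, y, z in rad. A call has 1 to 10 rows; each row shifts and turns the commanded pose from where the row before left it, along the tool's axes as they then stand; what a row does not reach is not made up. A row lasts 1/12 s, in which the tool goes at most 41.7 mm and 7.16 degrees, less where a joint would pass 70% of its speed; a pose out of reach is approached as far as the arm can. A call is refused whole if a number of a shift passes 0.0417 or a number of a turn 0.125, either way. A call with a gripper value outside its range is refused whole. The fingers move at their own pace and stop on an object; "squeeze" is the grip in N (left out, the last holds). Time passes only in rows, so rows that do not move let the fingers close. It gives the time, the measured TCP pose, the force and the opening at its end, in the units of the state.
- state(): the state, without advancing time (a new reading comes with each control period).
- grab_frame(name): name is "side" or "top"; returns a dict with "image" (400x640x3 uint8, red, green, blue), "depth" (400x640 float32, m along the optical axis (not along the pixel's ray), 0 where there is no reading), "fovy" (degrees; the focal length in pixels is half the picture's height over the tangent of half this angle, whatever the lens; pixels are square), "cx", "cy" (the principal point, pixels), "world_from_camera" (4x4, takes a point from camera to world coordinates). Camera axes: x right, y up, looking along -z (the intrinsics and any distortion apply to the point x, -y, -z); pixel columns grow to the right and rows downward; lengths in m; the calibration is good to about 2 mm. A picture is of the moment at which its call begins.
- hand_in(): hands the job in, once; it reports no verdict.
The state is a dict: "time": time; "joint_pos": joint angles; "joint_vel": joint speeds; "joint_torque": joint torques, N m; "eef_pos": TCP position; "tcp_rot": TCP orientation; "contact_force": force on the tool from outside, world axes, zero at the start; "ft_torque": the same for the moment, N m; "finger_gap": finger opening in m.
Only numpy, scipy, OpenCV 4.12 (cv2) and the standard library are available. Lean on these libraries where they do the work, as an engineer would, in place of code of your own. Each camera call takes 0.05 s, during which the arm holds its last target. There are 200 camera calls.

## Working session

There is one attempt and no reset: what is moved stays moved. The work goes in short steps, Python scripts to look and compute and a tool call to move; the robot and the scene stay as the last step left them, time stands still between calls to the robot, and variables do not carry over. Pictures are saved under pics/ and viewed, about 8 in all and at most 12, crops included, and the job is handed in when it is done.

Besides the shell and the picture viewer there is one more tool, called after "Request:" as name(argument=value, ...), one argument or row to a line, values as JSON. step_arm: Moves the arm, as the interface text tells. Its arguments: {"type":"object","properties":{"motion":{"type":"array"},"squeeze":{"type":"number"}},"required":["motion"]}

```bash
mkdir -p pics; cat > h.py <<'E'
from plant import *
import numpy as np, cv2
def shot(n,f,crop=None,s=1):
    g=grab_frame(n); im=g["image"][:,:,::-1]
    np.savez(f'pics/{f}.npz',**{k:g[k] for k in g})
    if crop: a,b,c,d=crop; im=im[b:d,a:c]
    cv2.imwrite(f'pics/{f}.png',cv2.resize(im,None,fx=s,fy=s,interpolation=cv2.INTER_CUBIC))
    return g
def P(g,u,v,z=None):
    f=200/np.tan(np.radians(float(g["fovy"]))/2); T=g["world_from_camera"]
    r=np.array([(u-g["cx"])/f,-(v-g["cy"])/f,-1.])
    if z is None: d=float(g["depth"][int(round(v)),int(round(u))])
    else: d=(z-T[2,3])/(T[:3,:3]@r)[2]
    return (T[:3,:3]@(r*d)+T[:3,3]).round(4)
E
python3 - <<'E'
from h import *
for n in("top","side"):
    g=shot(n,n+"0"); print(n,[ (k,g[k]) for k in g if k not in("image","depth")])
s=state(); print(s["eef_pos"],s["tcp_rot"],s["contact_force"],s["finger_gap"],s["time"])
E
```

```text
top [('fovy', 54.98413328006635), ('cx', 323.43551745666025), ('cy', 197.55382657245718), ('world_from_camera', array([[-0.01368767,  0.99136278, -0.13043195,  0.50169608],
       [-0.99977471, -0.01568533, -0.01430068,  0.06789307],
       [-0.01622303,  0.13020682,  0.99135412,  1.00168685],
       [ 0.        ,  0.        ,  0.        ,  1.        ]]))]
side [('fovy', 45.92032944372464), ('cx', 328.3230136539766), ('cy', 199.1742845792898), ('world_from_camera', array([[-0.72901428,  0.513459  , -0.45265665,  0.1113771 ],
       [-0.68444314, -0.55521669,  0.47251668,  0.59424802],
       [-0.00870458,  0.65428915,  0.75619438,  0.92817618],
       [ 0.        ,  0.        ,  0.        ,  1.        ]]))]
[ 0.25230772 -0.57136487  0.24938158] [[-7.42901839e-04  9.14750750e-01  4.04017962e-01]
 [ 1.56114731e-03  4.04018642e-01 -9.14749419e-01]
 [-9.99998505e-01 -4.88374704e-05 -1.72820686e-03]] [0.01644534 0.20925619 0.31791816] 0.08553727862589838 0.1
```

View pics/top0.png

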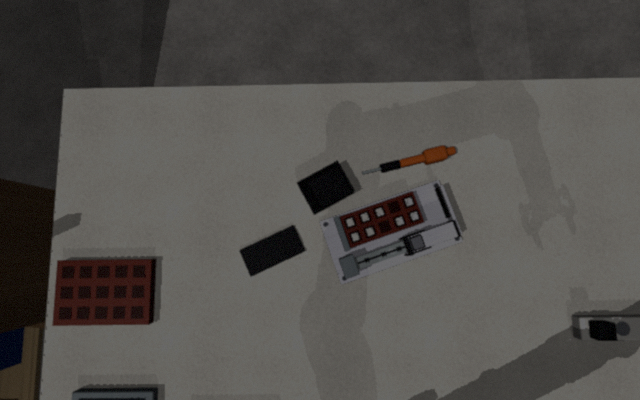

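View pics/side0.png

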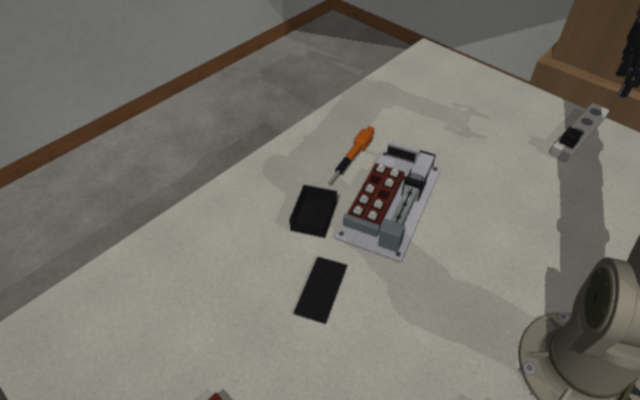

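The stop is near (390,230) in the top view, with the bracket at its left end (350,265) and the rib and button near (412,243). In the side view they are near (410,182). I'll enlarge both.

```bash
python3 - <<'E'
import cv2
a=cv2.imread('pics/top0.png')[170:290,310:470]; b=cv2.imread('pics/side0.png')[140:265,330:450]
cv2.imwrite('pics/topc.png',cv2.convertScaleAbs(cv2.resize(a,None,fx=5,fy=5,interpolation=2),alpha=1.5))
cv2.imwrite('pics/sidec.png',cv2.convertScaleAbs(cv2.resize(b,(576,600),interpolation=2),alpha=1.3))
E
```

```text
(no output)
```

View pics/topc.png

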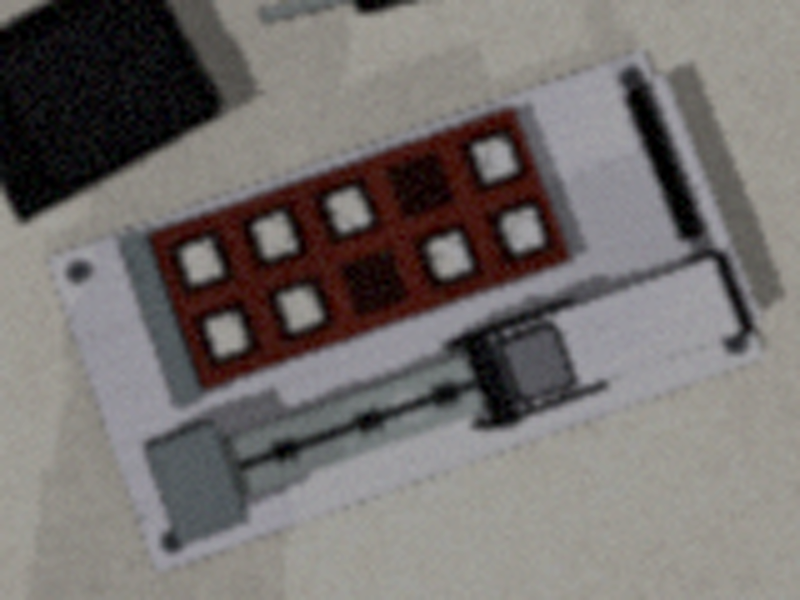

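View pics/sidec.png

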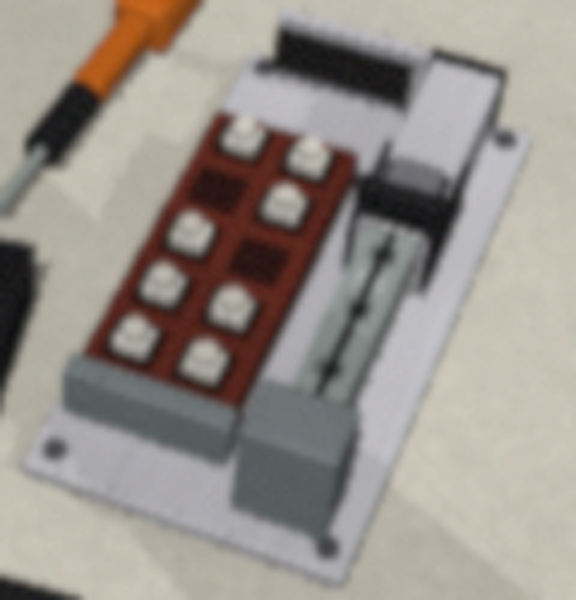

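```bash
python3 - <<'E'
from h import *
g=dict(np.load('pics/top0.npz')); s=dict(np.load('pics/side0.npz'))
t=lambda u,v,z:P(g,310+u/5,170+v/5,z)
q=lambda u,v,z:P(s,330+u/4.8,140+v/4.8,z)
c=np.array([t(50,255,.012),t(640,55,.012),t(762,345,.012),t(162,568,.012)]);print(c)
print([np.linalg.norm(c[i]-c[i-1]).round(4) for i in range(4)])
# frame coords: +y end = left in top picture; +x?  tube at x=-45
loc=np.array([[85,165],[85,-165],[-85,-165],[-85,165]])/1000
def fit(c):
    m=c[:,:2].mean(0); H=loc.T@(c[:,:2]-m); U,_,V=np.linalg.svd(H); R=(U@V).T
    return m,R,np.linalg.det(R),((c[:,:2]-m)-loc@R.T).round(4)
m,R,d,e=fit(c);print(m,R,d,e)
yaw=np.degrees(np.arctan2(R[1,1],R[0,1]));print("ydir deg",yaw)
b=[t(503,332,.078),t(560,320,.078),t(574,387,.078),t(515,400,.078)];print("btn top",np.mean(b,0))
for x in (np.mean(b,0),t(451,343,.093),t(480,425,.093)): print(R.T@(x[:2]-m))
c2=np.array([q(280,12,.012),q(530,140,.012),q(345,583,.012),q(25,465,.012)]);print(c2)
print("side btn top", q(415,172,.078),"rib top -y edge",q(358,180,.093),q(466,205,.093))
print("rib depth",P(g,310+490/5,170+380/5),"btn depth",P(g,310+540/5,170+358/5),"tube",P(g,310+650/5,170+320/5))
for k in ("rib",):pass
E
```

```text
[[ 0.5711  0.0919  0.012 ]
 [ 0.6706 -0.2162  0.012 ]
 [ 0.5199 -0.2702  0.012 ]
 [ 0.4124  0.0373  0.012 ]]
[np.float64(0.1678), np.float64(0.3238), np.float64(0.1601), np.float64(0.3257)]
[ 0.5435 -0.0893] [[ 0.94697753 -0.32129978]
 [ 0.32129978  0.94697753]] 1.0000000000000002 [[ 0.0001 -0.0024]
 [-0.0064  0.002 ]
 [ 0.0039  0.0027]
 [ 0.0024 -0.0023]]
ydir deg 108.74154852677215
btn top [ 0.513225 -0.141325  0.078   ]
[-0.04538537 -0.03953916]
[-0.02359499 -0.00075919]
[-0.06362513  0.00015073]
[[ 0.6805 -0.251   0.012 ]
 [ 0.5105 -0.2627  0.012 ]
 [ 0.406   0.045   0.012 ]
 [ 0.5658  0.0978  0.012 ]]
side btn top [ 0.5121 -0.1414  0.078 ] rib top -y edge [ 0.5229 -0.1043  0.093 ] [ 0.4727 -0.1272  0.093 ]
rib depth [ 0.5039 -0.115   0.0938] btn depth [ 0.514  -0.142   0.0795] tube [ 0.5315 -0.1977  0.0699]
```

Request:
step_arm(
  motion=[-1,0,0.024,-0.0203,0.089,0,0,-1,0,0.024,-0.0203,0,0,0,-1,0,0.024,-0.0203,0,0,0,-1,0,0.024,-0.0203,0,0,0,-1,0,0.024,-0.0203,0,0,0,-1,0,0.024,-0.0203,0,0,0,-1,0,0.024,-0.0203,0,0,0,-1,0,0.024,-0.0203,0,0,0],
  squeeze=40,
)

```text
time: 0.77
eef_pos: [0.3801, -0.3534, 0.25]
tcp_rot: [[-0.0, 0.947, 0.321], [0.0, 0.321, -0.947], [-1.0, -0.0, -0.001]]
contact_force: [0.8, -0.8, 0.1]
finger_gap: -0.0001
```

Request:
step_arm(
  motion=[-1,0,0.024,-0.0203,0,0,0,-1,0,0.024,-0.0203,0,0,0,-1,0,0.024,-0.0203,0,0,0,-1,0,0.024,-0.0203,0,0,0,-1,0,0.024,-0.0203,0,0,0,-1,0,0.024,-0.0203,0,0,0,-1,0,0.024,-0.0203,0,0,0,-1,0,0.024,-0.0203,0,0,0,-1,0,0,0,0,0,0],
)

```text
time: 1.52
eef_pos: [0.5119, -0.132, 0.25]
tcp_rot: [[0.001, 0.944, 0.33], [0.003, 0.33, -0.944], [-1.0, 0.002, -0.003]]
contact_force: [-0.5, 0.5, 0.1]
finger_gap: -0.0003
```

Request:
step_arm(
  motion=[-1,0.02,0,0,0,0,0,-1,0.03,0,0,0,0,0,-1,0.03,0,0,0,0,0,-1,0.02,0,0,0,0,0,-1,0.01,0,0,0,0,0,-1,0,0,0,0,0,0,-1,0,0,0,0,0,0],
)

```text
time: 2.1
eef_pos: [0.5095, -0.1396, 0.1407]
tcp_rot: [[-0.0, 0.947, 0.321], [0.0, 0.321, -0.947], [-1.0, -0.0, -0.0]]
contact_force: [0.6, -0.2, 0.9]
finger_gap: -0.0003
```

```bash
python3 - <<'E'
from h import *
s=state(); print(s["eef_pos"],s["contact_force"])
a=shot("side","s1",(340,120,440,220),5.8)
b=shot("top","t1",(380,200,450,270),5.8)
x=cv2.imread('pics/s1.png');y=cv2.imread('pics/t1.png');y=cv2.copyMakeBorder(y,0,x.shape[0]-y.shape[0],0,0,0)
cv2.imwrite('pics/st1.png',cv2.convertScaleAbs(cv2.resize(np.hstack([x,y]),None,fx=.8,fy=.8),alpha=1.4))
E
```

```text
[ 0.5095074  -0.13955957  0.14068262] [ 0.63065131 -0.1902353   0.92899289]
```

View pics/st1.png

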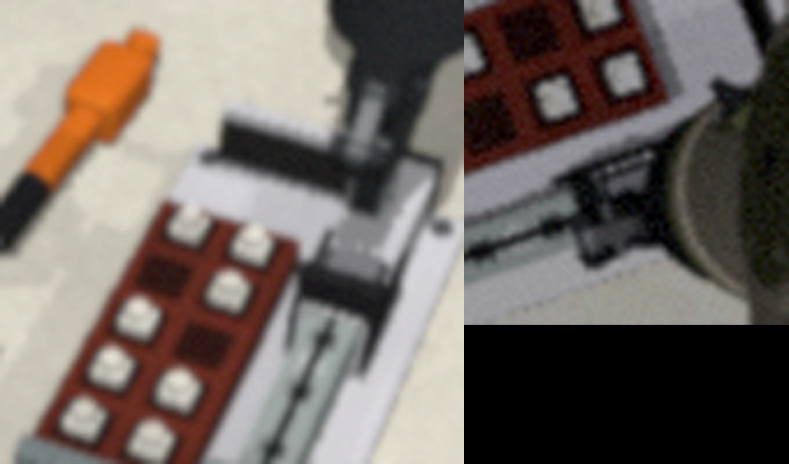

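The side view shows the closed fingertips at crop (370,210), above the button cap at (360,240). In the top view the tips are hidden by the hand. I'll check the tip by projection.

```bash
python3 - <<'E'
from h import *
g=dict(np.load('pics/s1.npz'))
T=np.linalg.inv(g["world_from_camera"]); f=200/np.tan(np.radians(float(g["fovy"]))/2)
def pr(p): c=T[:3,:3]@np.array(p)+T[:3,3]; u=g["cx"]+f*c[0]/-c[2]; v=g["cy"]-f*c[1]/-c[2]; return ((u-340)*4.64).round(1),((v-120)*4.64).round(1)
print("tip",pr([.5095,-.1396,.1217]),"btn",pr([.513,-.1413,.078]))
for v in range(155,172): print(v,[tuple(P(g,u,v)) for u in (418,420)])
E
```

```text
tip (np.float64(367.9), np.float64(205.1)) btn (np.float64(353.3), np.float64(258.3))
155 [(np.float64(0.4856), np.float64(-0.0819), np.float64(0.2085)), (np.float64(0.481), np.float64(-0.0823), np.float64(0.2113))]
156 [(np.float64(0.4873), np.float64(-0.0858), np.float64(0.2016)), (np.float64(0.4823), np.float64(-0.0855), np.float64(0.2051))]
157 [(np.float64(0.4903), np.float64(-0.0921), np.float64(0.1921)), (np.float64(0.4838), np.float64(-0.0892), np.float64(0.1984))]
158 [(np.float64(0.4987), np.float64(-0.1082), np.float64(0.172)), (np.float64(0.4881), np.float64(-0.098), np.float64(0.1863))]
159 [(np.float64(0.5072), np.float64(-0.1245), np.float64(0.1515)), (np.float64(0.4946), np.float64(-0.1108), np.float64(0.1696))]
160 [(np.float64(0.5068), np.float64(-0.1245), np.float64(0.1485)), (np.float64(0.5017), np.float64(-0.1247), np.float64(0.1518))]
161 [(np.float64(0.5066), np.float64(-0.1251), np.float64(0.1449)), (np.float64(0.5026), np.float64(-0.1273), np.float64(0.146))]
162 [(np.float64(0.5061), np.float64(-0.125), np.float64(0.142)), (np.float64(0.5023), np.float64(-0.
[... 500 characters left out ...]
4994), np.float64(-0.126), np.float64(0.1325))]
167 [(np.float64(0.5325), np.float64(-0.178), np.float64(0.068)), (np.float64(0.5033), np.float64(-0.1343), np.float64(0.1203))]
168 [(np.float64(0.5298), np.float64(-0.1741), np.float64(0.0691)), (np.float64(0.5253), np.float64(-0.1761), np.float64(0.0707))]
169 [(np.float64(0.5285), np.float64(-0.1728), np.float64(0.0673)), (np.float64(0.5244), np.float64(-0.1754), np.float64(0.0682))]
170 [(np.float64(0.5252), np.float64(-0.1677), np.float64(0.0698)), (np.float64(0.5233), np.float64(-0.1744), np.float64(0.0662))]
171 [(np.float64(0.5239), np.float64(-0.1662), np.float64(0.0682)), (np.float64(0.5195), np.float64(-0.1685), np.float64(0.0696))]
```

Request:
step_arm(
  motion=[-1,0.01,0.003,0.001,0,0,0,-1,0.01,0,0,0,0,0,-1,0.008,0,0,0,0,0,-1,0.003,0,0,0,0,0,-1,0.002,0,0,0,0,0,-1,0,0,0,0,0,0],
)

```text
time: 2.7
eef_pos: [0.5122, -0.1394, 0.1066]
tcp_rot: [[-0.001, 0.947, 0.321], [0.0, 0.321, -0.947], [-1.0, -0.001, -0.001]]
contact_force: [0.7, -0.4, 0.9]
finger_gap: -0.0001
```

Request:
step_arm(
  motion=[-1,0.002,0,0,0,0,0,-1,0.002,0,0,0,0,0,-1,0.002,0,0,0,0,0,-1,0,0,0,0,0,0],
)

```text
time: 3.03
eef_pos: [0.5125, -0.1394, 0.1011]
tcp_rot: [[-0.0, 0.947, 0.321], [0.0, 0.321, -0.947], [-1.0, -0.0, -0.0]]
contact_force: [-0.7, -0.0, 0.4]
finger_gap: -0.0003
```

Request:
step_arm(
  motion=[-1,0.002,0,0,0,0,0,-1,0.0015,0,0,0,0,0,-1,0.0015,0,0,0,0,0,-1,0,0,0,0,0,0],
)

```text
time: 3.37
eef_pos: [0.5126, -0.1395, 0.0963]
tcp_rot: [[0.0, 0.947, 0.321], [0.0, 0.321, -0.947], [-1.0, 0.0, 0.0]]
contact_force: [-0.9, 0.6, 2.0]
finger_gap: 0.0
```

Request:
step_arm(
  motion=[-1,0.001,0,0,0,0,0,-1,0.001,0,0,0,0,0,-1,0,0,0,0,0,0],
)

```text
time: 3.62
eef_pos: [0.5127, -0.1395, 0.0944]
tcp_rot: [[0.0, 0.947, 0.321], [-0.0, 0.321, -0.947], [-1.0, 0.0, 0.0]]
contact_force: [-1.1, 0.2, 4.0]
finger_gap: -0.0002
```

Request:
step_arm(
  motion=[-1,0.001,0,0,0,0,0,-1,0.001,0,0,0,0,0,-1,0.001,0,0,0,0,0,-1,0,0,0,0,0,0],
)

```text
time: 3.95
eef_pos: [0.5127, -0.1395, 0.0913]
tcp_rot: [[0.0, 0.947, 0.321], [0.0, 0.321, -0.947], [-1.0, 0.0, 0.0]]
contact_force: [-1.1, 0.7, 4.7]
finger_gap: -0.0
```

Request:
step_arm(
  motion=[-1,0.0007,0,0,0,0,0,-1,0,0,-0.0015,0,0,0,-1,0,0,-0.0015,0,0,0,-1,0,0,-0.0015,0,0,0,-1,0,0,-0.001,0,0,0,-1,0,0,0,0,0,0],
)

```text
time: 4.45
eef_pos: [0.5112, -0.1352, 0.0911]
tcp_rot: [[0.001, 0.947, 0.32], [-0.001, 0.32, -0.947], [-1.0, 0.001, 0.002]]
contact_force: [-0.7, -2.1, 5.0]
finger_gap: -0.0001
```

Request:
step_arm(
  motion=[-1,0,0,-0.001,0,0,0,-1,0,0,-0.001,0,0,0,-1,0,0,-0.001,0,0,0,-1,0,0,0,0,0,0],
)

```text
time: 4.78
eef_pos: [0.5103, -0.1325, 0.0911]
tcp_rot: [[0.001, 0.947, 0.32], [-0.001, 0.32, -0.947], [-1.0, 0.001, 0.002]]
contact_force: [-0.3, -1.7, 5.5]
finger_gap: -0.0
```

Request:
step_arm(
  motion=[-1,0,0,-0.0015,0,0,0,-1,0,0,-0.0015,0,0,0,-1,0,0,-0.0015,0,0,0,-1,0,0,-0.0015,0,0,0,-1,0,0,-0.0015,0,0,0,-1,0,0,-0.0015,0,0,0,-1,0,0,-0.0015,0,0,0,-1,0,0,0,0,0,0],
)

```text
time: 5.45
eef_pos: [0.5069, -0.1224, 0.0911]
tcp_rot: [[0.001, 0.947, 0.32], [-0.001, 0.32, -0.947], [-1.0, 0.001, 0.002]]
contact_force: [-0.6, -1.6, 5.3]
finger_gap: 0.0
```

Request:
step_arm(
  motion=[-1,0,0,-0.0015,0,0,0,-1,0,0,-0.0015,0,0,0,-1,-0.002,0,0,0,0,0,-1,-0.002,0,0,0,0,0,-1,-0.002,0,0,0,0,0,-1,-0.002,0,0,0,0,0,-1,0,0,0,0,0,0],
)

```text
time: 6.03
eef_pos: [0.5055, -0.1183, 0.0987]
tcp_rot: [[-0.0, 0.947, 0.321], [0.0, 0.321, -0.947], [-1.0, 0.0, -0.0]]
contact_force: [0.1, 0.2, -0.3]
finger_gap: 0.0003
```

```bash
python3 - <<'E'
from h import *
a=shot("side","s2",(365,140,445,240),5.8)
cv2.imwrite('pics/s2.png',cv2.convertScaleAbs(cv2.imread('pics/s2.png'),alpha=1.5))
E
```

```text
(no output)
```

View pics/s2.png

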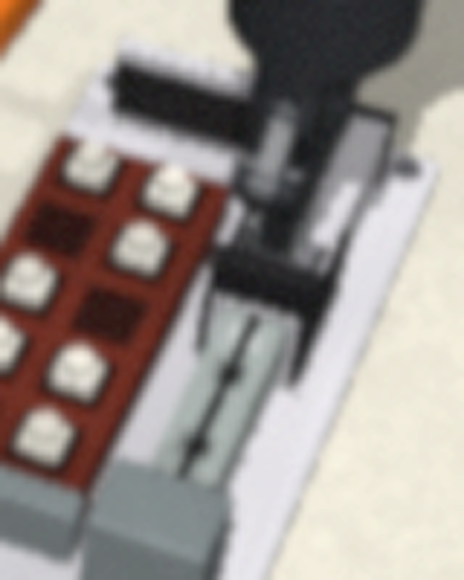

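The stop has slid toward the bracket and one slot mark is now covered. The finger stands behind the rib, off the button, so I'll push on the rib gently and let the button pop by itself.

Request:
step_arm(
  motion=[-1,0,0,-0.001,0,0,0,-1,0,0,-0.001,0,0,0,-1,0,0,-0.001,0,0,0,-1,0,0,-0.001,0,0,0,-1,0,0,-0.001,0,0,0,-1,0,0,-0.001,0,0,0,-1,0,0,-0.001,0,0,0,-1,0,0,-0.001,0,0,0],
)

```text
time: 6.75
eef_pos: [0.5033, -0.1123, 0.0987]
tcp_rot: [[0.001, 0.947, 0.32], [-0.001, 0.32, -0.947], [-1.0, 0.001, 0.002]]
contact_force: [3.4, -4.7, -3.2]
finger_gap: 0.0
```

Request:
step_arm(
  motion=[-1,0,0,-0.001,0,0,0,-1,0,0,-0.001,0,0,0,-1,0,0,-0.001,0,0,0],
)

```text
time: 7.0
eef_pos: [0.5024, -0.1096, 0.0987]
tcp_rot: [[0.001, 0.948, 0.32], [-0.001, 0.32, -0.948], [-1.0, 0.001, 0.002]]
contact_force: [1.8, -4.3, -2.5]
finger_gap: -0.0001
```

Request:
step_arm(
  motion=[-1,0,0,-0.0007,0,0,0,-1,0,0,-0.0007,0,0,0,-1,0,0,-0.0007,0,0,0],
)

```text
time: 7.25
eef_pos: [0.5017, -0.1076, 0.0987]
tcp_rot: [[0.001, 0.948, 0.32], [-0.001, 0.32, -0.947], [-1.0, 0.001, 0.002]]
contact_force: [2.9, -5.0, -3.7]
finger_gap: -0.0002
```

Request:
step_arm(
  motion=[-1,0,0,-0.0007,0,0,0,-1,0,0,-0.0007,0,0,0,-1,0,0,-0.0007,0,0,0],
)

```text
time: 7.5
eef_pos: [0.5011, -0.1056, 0.0987]
tcp_rot: [[0.001, 0.948, 0.32], [-0.001, 0.32, -0.948], [-1.0, 0.001, 0.002]]
contact_force: [2.6, -4.6, -3.0]
finger_gap: -0.0001
```

Request:
step_arm(
  motion=[-1,0,0,-0.0007,0,0,0,-1,0,0,-0.0007,0,0,0,-1,0,0,-0.0007,0,0,0],
)

```text
time: 7.75
eef_pos: [0.5004, -0.1036, 0.0987]
tcp_rot: [[0.001, 0.947, 0.32], [-0.001, 0.32, -0.947], [-1.0, 0.001, 0.002]]
contact_force: [3.4, -3.6, -3.0]
finger_gap: 0.0003
```

Request:
step_arm(
  motion=[-1,0,0,-0.0007,0,0,0,-1,0,0,-0.0007,0,0,0,-1,0,0,-0.0007,0,0,0],
)

```text
time: 8.0
eef_pos: [0.4997, -0.1016, 0.0987]
tcp_rot: [[0.001, 0.947, 0.32], [-0.001, 0.32, -0.947], [-1.0, 0.001, 0.002]]
contact_force: [3.1, -4.8, -2.9]
finger_gap: -0.0002
```

Request:
step_arm(
  motion=[-1,0,0,-0.0007,0,0,0,-1,0,0,-0.0007,0,0,0,-1,0,0,-0.0007,0,0,0],
)

```text
time: 8.25
eef_pos: [0.4991, -0.0996, 0.0987]
tcp_rot: [[0.001, 0.947, 0.32], [-0.001, 0.32, -0.947], [-1.0, 0.001, 0.002]]
contact_force: [3.2, -4.1, -3.4]
finger_gap: -0.0002
```

Request:
step_arm(
  motion=[-1,0,0,-0.0007,0,0,0,-1,0,0,-0.0007,0,0,0,-1,0,0,-0.0007,0,0,0],
)

```text
time: 8.5
eef_pos: [0.4984, -0.0976, 0.0987]
tcp_rot: [[0.001, 0.948, 0.32], [-0.001, 0.32, -0.948], [-1.0, 0.001, 0.002]]
contact_force: [2.6, -4.9, -2.9]
finger_gap: 0.0004
```

Request:
step_arm(
  motion=[-1,0,0,-0.0007,0,0,0,-1,0,0,-0.0007,0,0,0,-1,0,0,-0.0007,0,0,0],
)

```text
time: 8.75
eef_pos: [0.4977, -0.0956, 0.0987]
tcp_rot: [[0.001, 0.947, 0.32], [-0.001, 0.32, -0.947], [-1.0, 0.001, 0.002]]
contact_force: [2.4, -4.7, -2.4]
finger_gap: -0.0004
```

Request:
step_arm(
  motion=[-1,0,0,-0.0007,0,0,0,-1,0,0,-0.0007,0,0,0,-1,0,0,-0.0007,0,0,0],
)

```text
time: 9.0
eef_pos: [0.4971, -0.0936, 0.0987]
tcp_rot: [[0.001, 0.947, 0.32], [-0.001, 0.32, -0.947], [-1.0, 0.001, 0.002]]
contact_force: [2.9, -4.9, -3.5]
finger_gap: 0.0004
```

Request:
step_arm(
  motion=[-1,0,0,-0.0007,0,0,0,-1,0,0,-0.0007,0,0,0,-1,0,0,-0.0007,0,0,0],
)

```text
time: 9.25
eef_pos: [0.4962, -0.0911, 0.0987]
tcp_rot: [[0.001, 0.947, 0.32], [-0.001, 0.32, -0.947], [-1.0, 0.001, 0.001]]
contact_force: [1.6, -2.1, -2.0]
finger_gap: -0.0002
```

Request:
step_arm(
  motion=[-1,0,0,-0.0007,0,0,0,-1,0,0,-0.0007,0,0,0],
)

```text
time: 9.42
eef_pos: [0.4958, -0.0899, 0.0988]
tcp_rot: [[0.001, 0.947, 0.32], [-0.001, 0.32, -0.947], [-1.0, 0.001, 0.001]]
contact_force: [4.1, -7.5, -3.5]
finger_gap: -0.0002
```

The push force rose to about 8.4 N, above the 5 N of steady sliding, right after a small jump. That suggests the pin has latched. I'll back off, lift and look.

Request:
step_arm(
  motion=[-1,0,0,0.002,0,0,0,-1,0,0,0.002,0,0,0,-1,-0.005,0,0,0,0,0,-1,-0.02,0,0,0,0,0,-1,-0.035,0,0,0,0,0,-1,-0.035,0,0,0,0,0,-1,-0.02,0,0.03,0,0,0,-1,0,0,0.04,0,0,0,-1,0,0,0.04,0,0,0,-1,0,0,0.04,0,0,0],
)

```text
time: 10.25
eef_pos: [0.5456, -0.2359, 0.215]
tcp_rot: [[0.002, 0.947, 0.322], [-0.0, 0.322, -0.947], [-1.0, 0.001, 0.001]]
contact_force: [0.4, 0.3, -1.1]
finger_gap: 0.0001
```

Request:
step_arm(
  motion=[-1,0,0,0.04,0,0,0,-1,0,0,0.04,0,0,0,-1,0,0,0.02,0,0,0,-1,0,0,0,0,0,0,-1,0,0,0,0,0,0],
)

```text
time: 10.67
eef_pos: [0.5767, -0.3304, 0.2129]
tcp_rot: [[-0.001, 0.948, 0.319], [0.001, 0.319, -0.948], [-1.0, -0.001, -0.002]]
contact_force: [0.9, 0.4, 0.0]
finger_gap: -0.0002
```

```bash
python3 - <<'E'
from h import *
a=shot("side","s3",(330,140,450,265),4.0); b=shot("top","t3",(310,170,470,290),2.2)
b=shot("top","t3",(370,205,450,275),4)
x=cv2.imread('pics/s3.png');y=cv2.imread('pics/t3.png');y=cv2.copyMakeBorder(y,0,x.shape[0]-y.shape[0],0,0,0)
cv2.imwrite('pics/st3.png',cv2.convertScaleAbs(np.hstack([x,y])[:,:800],alpha=1.5))
print(state()["eef_pos"],state()["contact_force"])
# button top in the top view: heights along frame
m=np.array([.5435,-.0893]);R=np.array([[.947,-.3213],[.3213,.947]])
f=200/np.tan(np.radians(float(b["fovy"]))/2);W=b["world_from_camera"]
v,u=np.mgrid[200:285,330:460];d=b["depth"][200:285,330:460]
p=np.stack([(u-b["cx"])/f*d,-(v-b["cy"])/f*d,-d],-1)@W[:3,:3].T+W[:3,3]
l=(p[...,:2]-m)@R
for y0 in np.arange(-.07,.06,.004):
    k=(abs(l[...,0]+.0455)<.009)&(abs(l[...,1]-y0)<.002)
    print(round(y0,3),k.sum(),np.median(p[...,2][k]).round(4),end=' | ')
E
```

```text
[ 0.57743886 -0.32754596  0.21391372] [-0.50590738 -0.61179386 -0.48458834]
-0.07 14 0.0681 | -0.066 11 0.0684 | -0.062 11 0.0704 | -0.058 15 0.0686 | -0.054 13 0.0693 | -0.05 11 0.0685 | -0.046 12 0.0689 | -0.042 14 0.0695 | -0.038 12 0.0685 | -0.034 14 0.0691 | -0.03 12 0.0685 | -0.026 12 0.0695 | -0.022 12 0.0694 | -0.018 14 0.0676 | -0.014 12 0.069 | -0.01 12 0.0682 | -0.006 8 0.0761 | -0.002 12 0.0783 | 0.002 13 0.0781 | 0.006 12 0.0773 | 0.01 13 0.0777 | 0.014 12 0.0775 | 0.018 17 0.0771 | 0.022 10 0.0687 | 0.026 6 0.0911 | 0.03 11 0.0927 | 0.034 16 0.0927 | 0.038 24 0.0655 | 0.042 12 0.0603 | 0.046 12 0.0608 | 0.05 13 0.0611 | 0.054 12 0.0626 | 0.058 12 0.0627 |
```

View pics/st3.png

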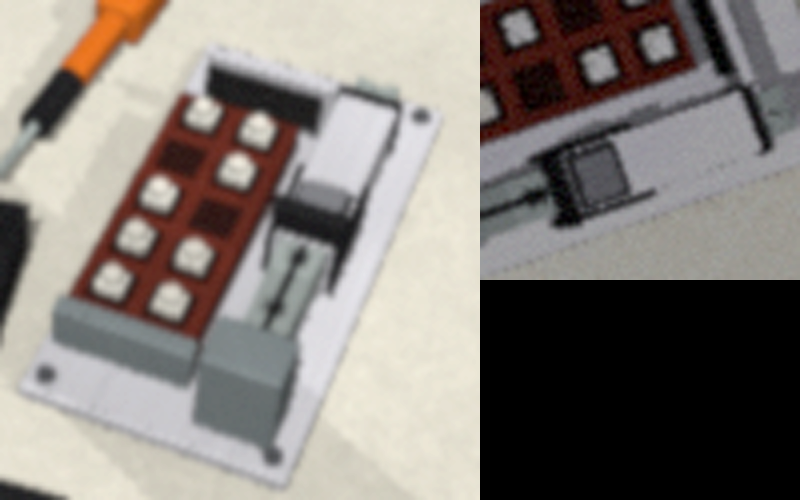

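The button cap sits about 8.7 mm above the tube (0.0775 against 0.0688), so it is fully up. Its centre has moved from local y −39.5 mm to about +7 mm, a slide of about 46.5 mm. The tray and bystanders look unmoved.

```bash
python3 -c "
from plant import *
print(hand_in())"
```

```text
the job is handed in; nothing more can be done
None
```

The outer tube is collapsed into the next hole with its button up, and I have handed the job in. No verdict was reported.

I pressed the button about 5.5–6 mm with the closed fingertips and slid the tube off the first hole. I then lifted off the button and pushed gently on the rib until the pin caught.

- **Latch:** at the end of the push the force rose to about 8.4 N, from about 5 N while sliding, just after a small jump. That is what a pin catching in its hole would give.
- **Button and slide:** the last depth readings put the cap about 8.7 mm above the tube, against 9 mm nominal. The slide measures about 46.5 mm, inside the 32–52 mm range for the next hole.
- **Forces:** the highest I read on the stop was about 9 N. I only read it at the end of each move, so a brief higher peak would not show.
- **Surroundings:** in the last pictures the tray is in place, and so is what they show of the bin and screwdriver. This was judged by eye; I did not measure it, and the phone was outside those crops.
- **Finish:** the arm is clear of everything and touching nothing. The last move ended at about 10.7 s of the 40 s allowed.

No check failed or disagreed.

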